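# Refill the coffee capsule jar

## Robot

A 6-joint arm with a two-finger parallel gripper is mounted at the origin on the work surface. World frame = base frame: x ahead of the robot, y to its left, z up, the work surface at z = 0. Lengths are in m, angles in rad, forces in N, time in s.
With the tool pointing down it reaches from about 0.375 to 0.9 m from the base axis. Payload 3.1 kg.
Tool frame: the origin (TCP) lies at the centre of the arm's flange, where the gripper is bolted on; the fingertips stand 173 mm ahead of it and the grasp point (between the pads) lies 155 mm ahead of it; z points along the fingers, x is the direction in which the jaws open and shut, and the axes are right-handed (so a half turn about z gives the same grasp; the last joint's range is limited). The gripper opens to 85 mm and grips with 20 to 120 N. Pads are 22 mm wide; open, the fingers measure 114 mm over their backs; the gripper's body (76 mm by 85 mm) begins 54 mm behind the grasp point. The pads swing forward as they close: fully open they stand 13 mm farther back than shut.
Start: joints at [-1.472, 0.527, 1.433, -0, 1.181, -0.178], TCP at [0.171, -0.601, 0.405] pointing down, gripper open.
Joint ranges: [-3.08, 3.08], [-0.75, 2.2], [0.22, 2.44], [-1.43, 4.57], [0, 2.65], [-2.85, 2.85]. Speed limits (rad/s): [2.79, 2.79, 3.14, 3.14, 3.14, 3.14].

## Interface

Orientations are given as a unit quaternion [x, y, z, w].
In Python, from station import manip gives the robot as it stands.
- The arm moves only by the shell command python3 -m jog 'ROWS' [OPENING] [FORCE]. ROWS is JSON, a list that holds one entry, the list of rows, each a list of 4 numbers: the shift along the world's x, y, z in mm, then the turn about the world's z in degrees. A call has exactly 8 rows; each row shifts and turns the commanded pose from where the row before left it; what a row does not reach is not made up. A row lasts 1/8 s, in which the tool goes at most 62.5 mm and 10.7 degrees, less where a joint would pass 70% of its speed; a pose out of reach is approached as far as the arm can. A call is refused whole if a number of a shift passes 62.5 or a number of a turn 10.7, either way. A call with a gripper value outside its range is refused whole. OPENING is the opening in per cent of the stroke, from 0 (shut) to 100 (fully open), set as the call begins (- or left out, the last holds). The fingers move at their own pace and stop on an object; FORCE is the grip in N (left out, the last holds). Time passes only in rows, so rows that do not move let the fingers close, or fill a call up. It gives the time, the measured TCP pose, the force and the opening at its end, in the units of the state.
- manip.sense(): the state, without advancing time (a new reading comes with each control period).
- manip.snapshot(name): name is "side" or "top" or "wrist"; returns the picture (384x512x3 uint8, red, green, blue); there is no depth.
- manip.camera_info(name): a dict with "fx", "fy", "cx", "cy" (pixels), "k1" (the pictures are not rectified: a ray, as slopes to the right and down, at radius r is drawn at 1 + k1 r^2 times it, then the intrinsics apply), "R" (3x3) and "t" (3): a world point X has camera coordinates R X + t. Camera axes: x right, y down, z forward; pixel columns grow to the right and rows downward; lengths in m; the calibration is good to about 2 mm. A picture is of the moment at which its call begins: read the wrist's pose just before it. camera_info takes no time and is no camera call; for the wrist camera it gives the pose at the moment of the call.
- manip.sign_off(): hands the job in, once; it reports no verdict.
The state is a dict: "t": time; "q": joint angles; "qd": joint speeds; "tau": joint torques, N m; "tcp_pos": TCP position; "tool_rot": TCP orientation; "force": force on the tool from outside, world axes, zero at the start; "ft_torque": the same for the moment, N m; "finger_gap": opening from 0.0 (shut) to 1.0 (fully open).
Only numpy, scipy, OpenCV 4.12 (cv2) and the standard library are available. Lean on these libraries where they do the work, as an engineer would, in place of code of your own. Each camera call takes 0.05 s, during which the arm holds its last target. There are 200 camera calls.

## Task

Refill the square glass jar with coffee capsules: first lift its wooden lid out and set it down flat on the cork coaster, then feed every gold capsule through the narrow neck into the jar, and when they are all inside put the lid back and press it fully home, flush in its recess. Leave the blue capsules and the espresso cup where they stand.

Things in the scene. Friction and masses are not known exactly. Their poses are not given: they have to be found in the camera images.
- jar: square clear-glass storage jar, heavy, fixed, upright. Origin: centre of its underside; x, y parallel to its sides. Body 104 x 104 mm outside, 94 x 94 mm inside, floor 6 mm thick, with a blunt glass cone 52 mm across and 27 mm high in its middle, 150 mm high; above it a steel collar 84 x 84 mm outside, up to the rim at 182 mm
- neck (a point): centre of the jar's neck, 170 mm above its underside, axes as the jar's. From here a vertical square hole 50 x 50 mm goes down 26 mm and opens into the body. Above it the collar widens to a square recess 67 x 67 mm, 12 mm deep up to the rim, whose floor is the ledge round the neck at this height: the lid's seat
- lid: pale wooden lid, square plate 64 x 64 x 12 mm (lower 5 mm only 60 x 60 mm), on top a dark round knob 24 mm across, 26 mm high; 70 g. Origin: centre of the plate's underside; z up through the knob; x, y parallel to its sides. Starts seated in the jar's recess, plate top flush with the rim; any quarter turn fits, 1.5 mm play each side; rests by its own weight
- coaster: square cork coaster 110 x 110 x 6 mm lying on the worktop, fixed. Origin: centre of its underside
- gold1: gold coffee capsule standing on its flat silver rim: rim 37 mm across and 2 mm thick, above it a coloured cone 30 mm across at the bottom, 25 mm across at 24 mm up, total height 29 mm, 15 g. Origin: centre of the rim's flat underside; z runs along its axis towards the small end. May be absent (5 to 7 gold ones are there)
- gold2: gold coffee capsule standing on its flat silver rim: rim 37 mm across and 2 mm thick, above it a coloured cone 30 mm across at the bottom, 25 mm across at 24 mm up, total height 29 mm, 15 g. Origin: centre of the rim's flat underside; z runs along its axis towards the small end. May be absent (5 to 7 gold ones are there)
- gold3: gold coffee capsule standing on its flat silver rim: rim 37 mm across and 2 mm thick, above it a coloured cone 30 mm across at the bottom, 25 mm across at 24 mm up, total height 29 mm, 15 g. Origin: centre of the rim's flat underside; z runs along its axis towards the small end. May be absent (5 to 7 gold ones are there)
- gold4: gold coffee capsule standing on its flat silver rim: rim 37 mm across and 2 mm thick, above it a coloured cone 30 mm across at the bottom, 25 mm across at 24 mm up, total height 29 mm, 15 g. Origin: centre of the rim's flat underside; z runs along its axis towards the small end. May be absent (5 to 7 gold ones are there)
- gold5: gold coffee capsule standing on its flat silver rim: rim 37 mm across and 2 mm thick, above it a coloured cone 30 mm across at the bottom, 25 mm across at 24 mm up, total height 29 mm, 15 g. Origin: centre of the rim's flat underside; z runs along its axis towards the small end. May be absent (5 to 7 gold ones are there)
- gold6: gold coffee capsule standing on its flat silver rim: rim 37 mm across and 2 mm thick, above it a coloured cone 30 mm across at the bottom, 25 mm across at 24 mm up, total height 29 mm, 15 g. Origin: centre of the rim's flat underside; z runs along its axis towards the small end. May be absent (5 to 7 gold ones are there)
- gold7: gold coffee capsule standing on its flat silver rim: rim 37 mm across and 2 mm thick, above it a coloured cone 30 mm across at the bottom, 25 mm across at 24 mm up, total height 29 mm, 15 g. Origin: centre of the rim's flat underside; z runs along its axis towards the small end. May be absent (5 to 7 gold ones are there)
- blue1: blue coffee capsule standing on its flat silver rim: rim 37 mm across and 2 mm thick, above it a coloured cone 30 mm across at the bottom, 25 mm across at 24 mm up, total height 29 mm, 15 g. Origin: centre of the rim's flat underside; z runs along its axis towards the small end. Another blend: not for this jar
- blue2: blue coffee capsule standing on its flat silver rim: rim 37 mm across and 2 mm thick, above it a coloured cone 30 mm across at the bottom, 25 mm across at 24 mm up, total height 29 mm, 15 g. Origin: centre of the rim's flat underside; z runs along its axis towards the small end. Another blend: not for this jar
- cup: white espresso cup 60 mm across, 55 mm high, with a handle; a bystander. Origin: centre of its underside

How it is judged:
By the outcome, as a careful person would: the job done as asked, in the order asked, and still so for the second after the job is handed in, with the robot touching nothing.
Of gold1, gold2, gold3, gold4, gold5, gold6, gold7 only 5 to 7 are there at a start; the rules pass over those that are not, and their reading is None.
At some moment in a run one of gold1, gold2, gold3, gold4, gold5, gold6, gold7 may be knocked a few centimetres aside while the robot is not near it.
Once in a run the grip may slacken for a moment while it holds something.
It also fails if it takes over 210 s, if anything falls off the work surface, if the arm or the gripper's body presses on something with over 40 N, if the wrist force passes 120 N, or if a joint passes its speed limit or range.

## Working session

There is one attempt and no reset: what is moved stays moved. The work goes in short steps, Python scripts to look and compute and a shell command to move; the robot and the scene stay as the last step left them, time stands still between calls to the robot, and variables do not carry over. Pictures are saved under pics/ and viewed, about 12 in all and at most 16, crops included, and the job is handed in when it is done.

```bash
ls; mkdir -p pics; python3 - <<'E'
from station import manip
import cv2,numpy as np
s=manip.sense();print(s)
ims=[]
for n in("side","top","wrist"):
    c=manip.camera_info(n);print(n,{k:np.round(v,4).tolist() for k,v in c.items()})
    im=manip.snapshot(n);cv2.imwrite(f"pics/{n}0.png",im[:,:,::-1])
E
```

```text
pics
{'t': 0.0, 'q': array([-1.47248909e+00,  5.28495948e-01,  1.43393918e+00, -9.09495326e-06,
        1.18139514e+00, -1.78482040e-01]), 'qd': array([2.64754773e-04, 1.23775578e-03, 2.64534165e-04, 8.52360271e-05,
       5.76495250e-04, 1.24031555e-03]), 'tau': array([-4.04461452e-04, -4.42353415e+01, -1.78025311e+01, -4.28843541e-04,
        8.22638045e-03,  4.85771253e-06]), 'tcp_pos': array([ 0.17079562, -0.60084189,  0.40370317]), 'tool_rot': array([ 7.97894193e-01, -6.02796487e-01, -7.61866109e-04, -8.19334616e-04]), 'force': array([ 0.39841158, -0.0531584 , -0.32783679]), 'ft_torque': array([-0.03272229,  0.04084168,  0.04295552]), 'finger_gap': 1.0009164311460668}
side {'fx': 490.8137, 'fy': 490.8137, 'cx': 255.185, 'cy': 198.1042, 'k1': -0.0056, 'R': [[-0.8304, -0.5572, 0.0059], [-0.423, 0.6234, -0.6576], [0.3628, -0.5485, -0.7533]], 't': [0.4526, 0.3321, 0.8568]}
top {'fx': 415.1782, 'fy': 415.1782, 'cx': 253.0598, 'cy': 192.6874, 'k1': 0.0077, 'R': [[-0.0137, -0.9998, 0.0131], [-0.9841, 0.0112, -0.1772], [0.177, -0.0153, -0.9841]], 't': [0.0113, 0.5983, 1.0293]}
wrist {'fx': 276.2933, 'fy': 276.2933, 'cx': 256.5683, 'cy': 196.7584, 'k1': -0.0626, 'R': [[0.2742, -0.9617, -0.0004], [-0.9196, -0.2623, 0.2925], [-0.2814, -0.0799, -0.9563]], 't': [-0.6253, -0.0373, 0.3785]}
```

View pics/top0.png

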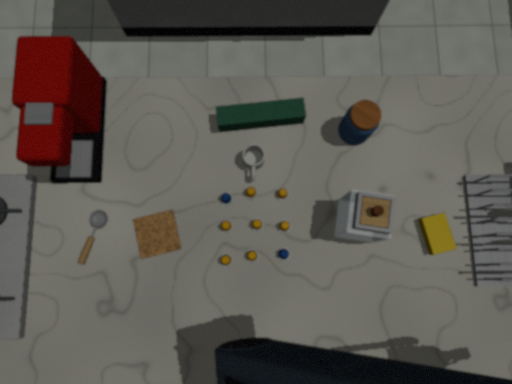

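View pics/side0.png

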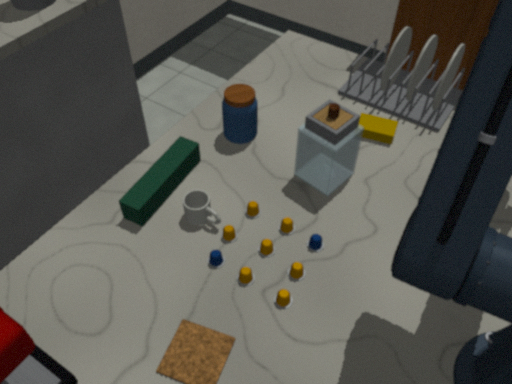

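The top view shows 7 gold capsules, around (251,192) to (251,256), and blue ones at (225,198) and (283,254). The coaster is at (157,234), the lid knob at (375,211) and the cup at (252,157). The side view also shows 7 gold.

```bash
cat > h.py <<'E'
from station import manip
import cv2,numpy as np
def ray(c,uv):
    K=np.array([[c['fx'],0,c['cx']],[0,c['fy'],c['cy']],[0,0,1]])
    p=cv2.undistortPoints(np.array([[uv]],float),K,np.array([c['k1'],0,0,0,0]))[0,0]
    R=np.array(c['R']);t=np.array(c['t']);return -R.T@t,R.T@np.array([p[0],p[1],1])
def onz(c,uv,z):
    o,d=ray(c,uv);return o+d*(z-o[2])/d[2]
def proj(c,X):
    x=np.array(c['R'])@np.array(X)+np.array(c['t']);p=x[:2]/x[2];p=p*(1+c['k1']*(p@p))
    return np.array([c['fx']*p[0]+c['cx'],c['fy']*p[1]+c['cy']])
def tri(a,b):
    (o,d),(p,e)=a,b
    s=np.linalg.lstsq(np.c_[d,-e],p-o,rcond=None)[0]
    return (o+d*s[0]+p+e*s[1])/2,np.linalg.norm(o+d*s[0]-p-e*s[1])
def blobs(im,lo,hi,amin=15,amax=1e9):
    m=cv2.inRange(cv2.cvtColor(im,cv2.COLOR_RGB2HSV),lo,hi)
    n,l,s,c=cv2.connectedComponentsWithStats(m)
    return [(c[i],s[i]) for i in range(1,n) if amin<=s[i][4]<=amax]
GOLD=((15,170,90),(30,255,255));BLUE=((108,130,40),(125,255,255))
E
python3 - <<'E'
from h import *
T,S=manip.camera_info("top"),manip.camera_info("side")
t=cv2.imread("pics/top0.png")[:,:,::-1].copy();s=cv2.imread("pics/side0.png")[:,:,::-1].copy()
def pick(im,r,x0,x1,y0,y1,a): return [b[0] for b in blobs(im,*r,15,a) if x0<b[0][0]<x1 and y0<b[0][1]<y1]
for nm,r in(("gold",GOLD),("blue",BLUE)):
    A=pick(t,r,200,310,175,280,300);B=pick(s,r,190,340,190,320,600)
    print(nm,len(A),len(B))
    for u in A:
        best=min((tri(ray(T,u),ray(S,v))+(v,) for v in B),key=lambda q:q[1]+3*abs(q[0][2]-.018))
        print(np.round(u,1),np.round(best[0]*1000,1),"err",round(best[1]*1000,1),np.round(onz(T,u,.018)[:2]*1000,1))
# coaster, knob
for n,c,im,p in(("coaster",T,t,(157,234)),("cup",T,t,(253,156))): print(n,onz(c,p,.006))
print("knob",tri(ray(T,(376,211)),ray(S,(334,107))))
for n,im,(x,y,w,h) in(("t",t,(320,170,90,80)),("s",s,(280,85,90,80))):
    cv2.imwrite(f"pics/jar_{n}.png",cv2.resize(im[y:y+h,x:x+w,::-1],None,fx=6,fy=6,interpolation=cv2.INTER_CUBIC))
a=cv2.imread("pics/jar_t.png");b=cv2.imread("pics/jar_s.png");
cv2.imwrite("pics/jar.png",cv2.resize(np.hstack([a,b]),(800,356)))
co=cv2.inRange(cv2.cvtColor(t,cv2.COLOR_RGB2HSV),(8,70,60),(20,200,255))[195:270,120:195]
pts=cv2.findNonZero(cv2.morphologyEx(co,cv2.MORPH_OPEN,np.ones((3,3))))
q=cv2.boxPoints(cv2.minAreaRect(pts))+[120,195];W=np.array([onz(T,u,.006)[:2] for u in q])
print("coaster",W.round(4).tolist(),W.mean(0),np.linalg.norm(W-np.roll(W,1,0),axis=1))
E
```

```text
gold 7 7
[250.8 191. ] [608.4   9.2  20.8] err 1.2 [609.4   9.4]
[282.3 192.3] [603.6 -75.8  21.5] err 1.7 [605.1 -75.7]
[256.6 223.6] [520.4  -5.1  22.1] err 0.9 [521.2  -5. ]
[225.6 225.1] [517.5  77.   20.9] err 1.2 [518.3  77.4]
[284.4 225. ] [515.3 -78.8  22.3] err 1.6 [516.4 -78.9]
[251.6 255.2] [437.7   9.1  21.2] err 1.0 [438.2   9.2]
[225.4 259.6] [427.4  77.7  20.8] err 0.8 [427.8  78. ]
blue 2 2
[225.2 197.4] [596.8  79.5  -9.2] err 1.2 [592.7  78.3]
[283.8 252.9] [442.6 -76.9   4.8] err 2.2 [443.2 -75.3]
coaster [0.49795481 0.2606967  0.006     ]
cup [0.71011025 0.00178605 0.006     ]
knob (array([ 0.5256206 , -0.2665062 ,  0.20739713]), np.float64(0.0015176164513659883))
coaster [[0.5382, 0.3317], [0.5649, 0.2216], [0.4594, 0.1934], [0.4338, 0.3019]] [0.49907566 0.26214161] [0.10860773 0.11323376 0.10920605 0.11141091]
```

View pics/jar.png

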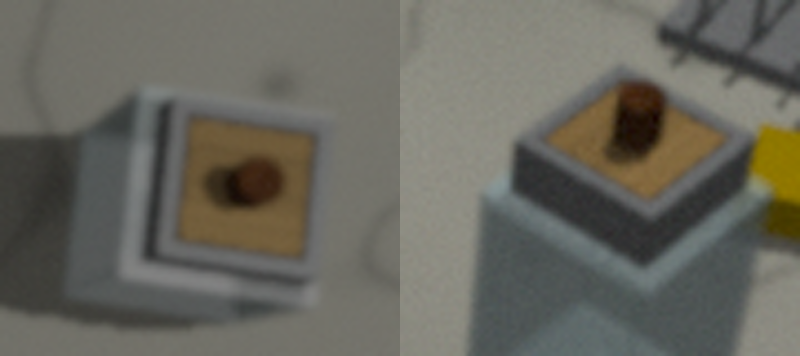

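Triangulation agrees: capsule tops are about 21 mm up, and the knob top is at 207 mm (expected 208). The jar is yawed about -7°. Next I move above the jar with the jaws along the jar's axes.

```bash
python3 -m jog '[[[44,42,7,8.4],[44,42,7,8.4],[44,42,7,8.4],[44,42,7,8.4],[44,42,7,8.4],[44,42,7,8.4],[45,41,7,8.4],[46,41,7,8.4]]]' 60 40
python3 -m jog '[[[0,0,0,0],[0,0,0,0],[0,0,0,0],[0,0,0,0],[0,0,0,0],[0,0,0,0],[0,0,0,0],[0,0,0,0]]]'
python3 - <<'E'
from h import *
c=manip.camera_info("wrist");im=manip.snapshot("wrist");cv2.imwrite("pics/w1.png",im[:,:,::-1])
import pickle;pickle.dump(c,open("w1.pkl","wb"));print(manip.sense()['tcp_pos'],manip.sense()['tool_rot'])
E
```

```text
t: 1.15
tcp_pos: [0.527, -0.2656, 0.4608]
tool_rot: [0.998, -0.058, -0.0, 0.0]
force: [-0.3, -0.8, -0.4]
finger_gap: 0.599
t: 2.15
tcp_pos: [0.5258, -0.2672, 0.4607]
tool_rot: [0.998, -0.061, 0.0, 0.0]
force: [-0.5, -0.6, 0.0]
finger_gap: 0.601
[ 0.5258379 -0.2671171  0.4607194] [ 9.98169349e-01 -6.04809879e-02 -6.62124256e-06 -3.89499484e-07]
```

View pics/w1.png

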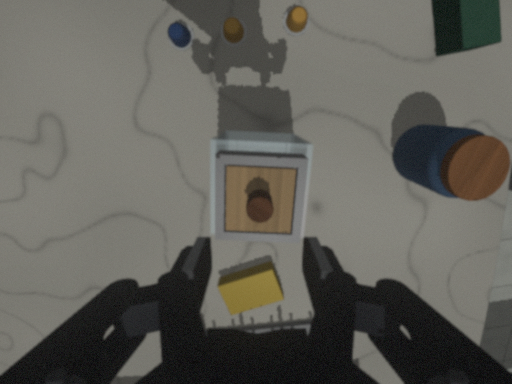

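The wrist view shows the lid plate with corners near (225,165), (297,168), (294,234) and (226,233), the knob top near (260,208), and the fingers straddling below.

```bash
python3 - <<'E'
from h import *
import pickle
c=pickle.load(open("w1.pkl","rb"));im=cv2.imread("pics/w1.png")
h=cv2.cvtColor(im,cv2.COLOR_BGR2HSV);m=cv2.inRange(h,(8,70,95),(25,190,255));m[:155]=0;m[245:]=0;m[:,:210]=0;m[:,310:]=0
m=cv2.morphologyEx(m,cv2.MORPH_OPEN,np.ones((3,3)))
q=cv2.approxPolyDP(cv2.convexHull(cv2.findNonZero(m)),7,True)[:,0];print("lidpx",q.tolist())
W=np.array([onz(c,u,.182)[:2] for u in q.astype(float)]);print(W.round(4).tolist(),W.mean(0).round(4),np.linalg.norm(W-np.roll(W,1,0),axis=1).round(4),
 [round(float(np.degrees(np.arctan2(*(a-b)[::-1]))),1) for a,b in zip(W,np.roll(W,1,0))])
k=cv2.inRange(h,(0,80,30),(20,255,95));k[:190]=0;k[225:]=0;k[:,240:280];k[:,:240]=0;k[:,280:]=0
n,l,s,ce=cv2.connectedComponentsWithStats(k);i=1+s[1:,4].argmax();print("knob",s[i],ce[i],onz(c,ce[i],.208))
for X in((.5256,-.2665,.208),(.5256,-.2665,.182)):print(proj(c,X))
T=manip.camera_info("top");print("tri top/wrist",tri(ray(T,(376,211)),ray(c,ce[i])))
E
```

```text
lidpx [[295, 170], [289, 232], [226, 229], [227, 166]]
[[0.5647, -0.248], [0.554, -0.3087], [0.4934, -0.2982], [0.5037, -0.2369]] [ 0.529  -0.2729] [0.062  0.0617 0.0616 0.0621] [-10.3, -100.0, 170.1, 80.4]
knob [245 190  29  33 713] [258.99859748 206.18793829] [ 0.52885679 -0.26970824  0.208     ]
[254.72445113 203.06145548]
[254.87111617 194.26049012]
tri top/wrist (array([ 0.52817794, -0.27166592,  0.19645638]), np.float64(0.0038833190448820565))
```

```bash
python3 -m jog '[[[3,-4,0,-3],[0,0,-15,0],[0,0,-20,0],[0,0,-15,0],[0,0,-10,0],[0,0,0,0],[0,0,0,0],[0,0,0,0]]]'
python3 - <<'E'
from h import *
c=manip.camera_info("wrist");im=manip.snapshot("wrist")[:,:,::-1].copy();print(manip.sense()['tcp_pos'])
h=cv2.cvtColor(im,cv2.COLOR_BGR2HSV)
a=proj(c,(.529,-.2715,.208));b=proj(c,(.529,-.2715,.182));print(a,b)
for X in [(.529,-.2715,.208)]+[tuple(np.array([.529,-.2715,.182])+np.r_[32*(i*np.cos(-.175)-j*np.sin(-.175)),32*(i*np.sin(-.175)+j*np.cos(-.175)),0]/1000) for i in(-1,1) for j in(-1,1)]:
    cv2.drawMarker(im,tuple(int(round(v)) for v in proj(c,X)),(0,255,0),cv2.MARKER_CROSS,9)
cv2.imwrite("pics/w2.png",cv2.resize(im[120:340,150:370],None,fx=2.7,fy=2.7,interpolation=cv2.INTER_CUBIC))
E
```

```text
t: 3.2
tcp_pos: [0.529, -0.2713, 0.4015]
tool_rot: [0.996, -0.087, 0.001, 0.0]
force: [0.6, -0.2, 0.6]
finger_gap: 0.598
[ 0.5289733  -0.27125384  0.40142793]
[254.2761948 233.3909125] [254.46468206 218.39955161]
```

View pics/w2.png

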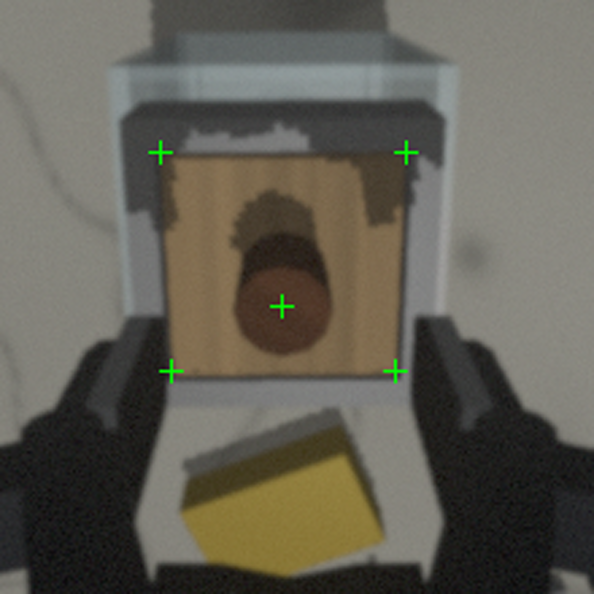

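The lid overlay matches to about 1 mm. Relative to the jaws the knob sits roughly 1 mm toward -x. I'll descend, grip gently and check forces.

```bash
python3 -m jog '[[[-1,0,-15,0],[0,-1,-15,0],[0,0,-10,0],[0,0,-5,0],[0,0,0,0],[0,0,0,0],[0,0,0,0],[0,0,0,0]]]' 60
python3 -m jog '[[[0,0,0,0],[0,0,0,0],[0,0,0,0],[0,0,0,0],[0,0,0,0],[0,0,0,0],[0,0,0,0],[0,0,0,0]]]' 0 30
```

```text
t: 4.25
tcp_pos: [0.5279, -0.2722, 0.3561]
tool_rot: [0.996, -0.087, 0.0, 0.0]
force: [-0.4, 0.7, -0.3]
finger_gap: 0.599
t: 5.25
tcp_pos: [0.5279, -0.2722, 0.3559]
tool_rot: [0.996, -0.087, 0.0, 0.0]
force: [0.2, 0.4, 4.4]
finger_gap: 0.273
```

```bash
python3 -m jog '[[[0,0,2,0],[0,0,4,0],[0,0,8,0],[0,0,12,0],[0,0,14,0],[0,0,10,0],[0,0,0,0],[0,0,0,0]]]' 0 50
python3 -m jog '[[[0,15,0,0],[-3,35,0,0],[-5,50,0,0],[-5,50,0,0],[-5,50,0,0],[-5,50,0,0],[-5,50,0,0],[0,50,0,0]]]'
python3 -m jog '[[[0,50,-10,0],[-1,50,-20,0],[0,50,-25,0],[0,25,-30,0],[0,9,-30,0],[0,0,-25,0],[0,0,-20,0],[0,0,0,0]]]'
python3 - <<'E'
from h import *
print(manip.sense()['tcp_pos'])
for n in("side",):
    im=manip.snapshot(n);cv2.imwrite(f"pics/{n}3.png",im[:,:,::-1])
E
```

```text
t: 6.25
tcp_pos: [0.5277, -0.2721, 0.4055]
tool_rot: [0.996, -0.087, -0.0, -0.0]
force: [0.2, -0.0, -0.4]
finger_gap: 0.264
t: 7.25
tcp_pos: [0.4985, 0.0802, 0.4054]
tool_rot: [0.996, -0.086, -0.001, -0.0]
force: [0.8, -0.2, -0.2]
finger_gap: 0.263
t: 8.25
tcp_pos: [0.4974, 0.2622, 0.244]
tool_rot: [0.996, -0.086, -0.002, 0.001]
force: [0.4, -0.3, -0.2]
finger_gap: 0.266
[0.49739871 0.26215478 0.24400133]
```

View pics/side3.png

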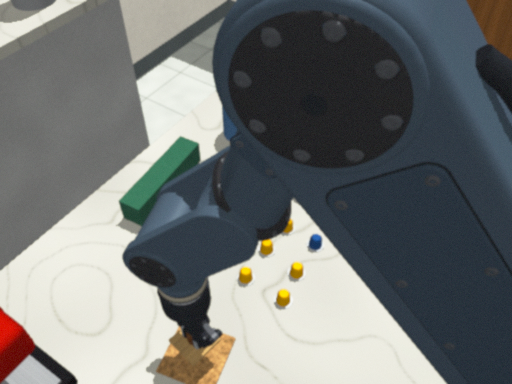

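The arm hides the lid, but the opening shows it's still held. Lowering it 52 mm.

```bash
python3 -m jog '[[[1,0,-15,0],[0,0,-15,0],[0,0,-10,0],[0,0,-5,0],[0,0,-3,0],[0,0,-2,0],[0,0,-1,0],[0,0,0,0]]]'
python3 -m jog '[[[0,0,-1,0],[0,0,0,0],[0,0,0,0],[0,0,0,0],[0,0,0,0],[0,0,0,0],[0,0,0,0],[0,0,0,0]]]'
```

```text
t: 9.3
tcp_pos: [0.4999, 0.2619, 0.1949]
tool_rot: [0.996, -0.087, 0.0, -0.0]
force: [0.3, -0.6, -0.1]
finger_gap: 0.264
t: 10.3
tcp_pos: [0.4998, 0.2618, 0.1937]
tool_rot: [0.996, -0.087, 0.0, -0.0]
force: [0.1, -0.1, -0.5]
finger_gap: 0.265
```

```bash
python3 -m jog '[[[0,0,-1,0],[0,0,0,0],[0,0,-1,0],[0,0,0,0],[0,0,0,0],[0,0,0,0],[0,0,0,0],[0,0,0,0]]]'
```

```text
t: 11.3
tcp_pos: [0.4999, 0.2618, 0.192]
tool_rot: [0.996, -0.087, 0.0, -0.0]
force: [-0.2, -0.1, 5.1]
finger_gap: 0.261
```

Contact at 5 N. I release, rise and go above the nearest gold capsule at (428,78).

```bash
python3 -m jog '[[[0,0,0,0],[0,0,0,0],[0,0,0,0],[0,0,5,0],[0,0,15,0],[0,0,25,0],[0,0,30,0],[0,0,30,0]]]' 60 40
python3 -m jog '[[[-8,-20,25,0],[-12,-36,20,0],[-15,-40,0,0],[-15,-40,0,0],[-12,-32,0,0],[-10,-16,0,0],[0,0,0,0],[0,0,0,0]]]'
cat > cap.py <<'E'
from h import *
import sys
c=manip.camera_info("wrist");im=manip.snapshot("wrist");s=manip.sense();p=s['tcp_pos']
print("tcp",p.round(4),"gap",round(s['finger_gap'],3))
for u,st in blobs(im,*GOLD,60,6000):
    # iterate: blob centroid assumed on axis at ~17 mm
    X=onz(c,u,.017); print("gold px",u.round(),"area",st[4],"xy",X[:2].round(4),"shift mm",((X-p)[:2]*1000).round(1))
if len(sys.argv)>1: cv2.imwrite(sys.argv[1],im[:,:,::-1])
E
python3 cap.py pics/w4.png
```

```text
t: 12.3
tcp_pos: [0.4997, 0.2618, 0.2987]
tool_rot: [0.996, -0.087, 0.0, -0.0]
force: [-0.1, -0.5, -0.8]
finger_gap: 0.603
t: 13.3
tcp_pos: [0.4283, 0.0781, 0.3424]
tool_rot: [0.996, -0.087, 0.001, -0.0]
force: [0.2, -0.0, 0.5]
finger_gap: 0.6
tcp [0.4283 0.0783 0.3422] gap 0.601
```

View pics/w4.png

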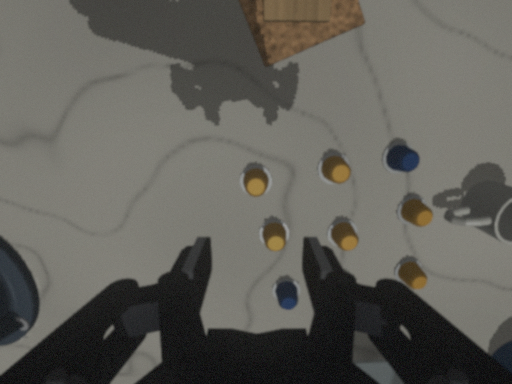

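This view shows the lid on the coaster (top), six golds at (256,181), (275,236), (336,169), (344,236), (416,212) and (412,274), and the blues at (403,158) and (287,294). The seventh gold is hidden by a finger. My colour threshold needs relaxing.

```bash
sed -i 's/^GOLD=.*;BLUE/GOLD=((9,150,50),(30,255,255));BLUE/' h.py; python3 - <<'E'
from h import *
im=cv2.imread("pics/w4.png");h=cv2.cvtColor(im,cv2.COLOR_BGR2HSV)
print([h[y,x].tolist() for x,y in((256,183),(275,240),(275,230),(255,175),(412,270),(280,40),(300,10))])
E
python3 cap.py
```

```text
[[21, 141, 157], [21, 140, 157], [19, 128, 72], [20, 131, 76], [18, 140, 71], [15, 109, 119], [18, 101, 111]]
tcp [0.4283 0.0784 0.342 ] gap 0.604
gold px [341. 173.] area 140 xy [0.5228 0.0732] shift mm [94.5 -5.3]
gold px [423. 217.] area 197 xy [0.6148 0.0045] shift mm [186.4 -73.9]
gold px [350. 242.] area 89 xy [ 0.5269 -0.0114] shift mm [ 98.6 -89.8]
gold px [418. 281.] area 150 xy [ 0.61   -0.0837] shift mm [ 181.7 -162.1]
```

```bash
sed -i 's/^GOLD=.*;BLUE/GOLD=((13,117,45),(30,255,255));BLUE/' h.py; sed -i 's/60,6000/90,6000/' cap.py; python3 cap.py
```

```text
tcp [0.4282 0.0784 0.3419] gap 0.599
gold px [337. 170.] area 476 xy [0.5184 0.0773] shift mm [90.1 -1.2]
gold px [256. 183.] area 424 xy [0.4292 0.0782] shift mm [ 0.9 -0.3]
gold px [417. 213.] area 532 xy [0.6075 0.0107] shift mm [179.3 -67.8]
gold px [275. 237.] area 420 xy [0.4397 0.0098] shift mm [ 11.5 -68.6]
gold px [345. 237.] area 457 xy [ 0.5213 -0.0041] shift mm [ 93.1 -82.5]
gold px [413. 276.] area 469 xy [ 0.6033 -0.0741] shift mm [ 175.1 -152.5]
```

Wrist and top views agree to about 2 mm. Grasping the first capsule.

```bash
python3 -m jog '[[[1,0,-20,0],[0,0,-30,0],[0,0,-35,0],[0,0,-35,0],[0,0,-25,0],[0,0,-12,0],[0,0,-8,0],[0,0,0,0]]]'
python3 -m jog '[[[0,0,0,0],[0,0,0,0],[0,0,0,0],[0,0,0,0],[0,0,5,0],[0,0,15,0],[0,0,30,0],[0,0,35,0]]]' 0 35
python3 -m jog '[[[0,0,35,0],[0,0,40,0],[0,0,45,0],[0,0,20,0],[0,0,0,0],[0,0,0,0],[0,0,0,0],[0,0,0,0]]]'
```

```text
t: 14.45
tcp_pos: [0.429, 0.078, 0.1767]
tool_rot: [0.996, -0.086, 0.0, -0.0]
force: [0.1, 0.7, -0.1]
finger_gap: 0.595
t: 15.45
tcp_pos: [0.4285, 0.0778, 0.2624]
tool_rot: [0.996, -0.087, -0.001, 0.0]
force: [0.7, -0.5, -0.7]
finger_gap: 0.312
t: 16.45
tcp_pos: [0.4287, 0.0778, 0.4007]
tool_rot: [0.996, -0.087, -0.001, 0.0]
force: [0.4, -0.2, -0.2]
finger_gap: 0.311
```

```bash
python3 -m jog '[[[6,-20,0,0],[12,-42,0,0],[16,-55,0,0],[16,-55,0,0],[16,-55,0,0],[15,-55,0,0],[12,-45,0,0],[6,-23,0,0]]]'
python3 -m jog '[[[0,0,-10,0],[0,0,-20,0],[0,0,-10,0],[0,0,-5,0],[0,0,0,0],[0,0,0,0],[0,0,0,0],[0,0,0,0]]]'
python3 cap.py pics/w5.png
```

```text
t: 17.45
tcp_pos: [0.5282, -0.2751, 0.4006]
tool_rot: [0.996, -0.088, -0.0, -0.0]
force: [0.2, 0.2, 0.5]
finger_gap: 0.313
t: 18.45
tcp_pos: [0.5279, -0.2722, 0.3571]
tool_rot: [0.996, -0.087, 0.0, 0.0]
force: [0.2, -0.0, -0.2]
finger_gap: 0.311
tcp [ 0.5278 -0.2722  0.357 ] gap 0.313
gold px [213.   6.] area 315 xy [ 0.5172 -0.0906] shift mm [-10.6 181.6]
gold px [257. 256.] area 2621 xy [ 0.5124 -0.3701] shift mm [-15.4 -97.9]
gold px [257. 320.] area 1466 xy [ 0.4957 -0.4688] shift mm [ -32.1 -196.6]
```

View pics/w5.png

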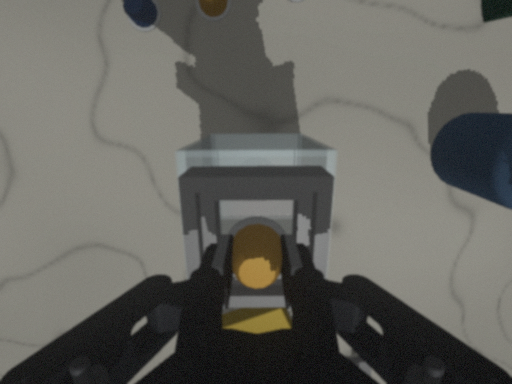

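The capsule is centred over the neck at (257,256). Releasing.

```bash
python3 -m jog '[[[0,0,-2,0],[0,0,0,0],[0,0,0,0],[0,0,0,0],[0,0,15,0],[0,0,25,0],[0,0,20,0],[0,0,0,0]]]' 50 35
python3 - <<'E'
from h import *
im=manip.snapshot("wrist");cv2.imwrite("pics/w6.png",im[:,:,::-1])
T=manip.camera_info("top");t=manip.snapshot("top")
for u,s in blobs(t,*GOLD,15,300):
    if 180<u[0]<320 and 170<u[1]<290: print(u.round(1),s[4],onz(T,u,.02)[:2].round(4))
E
python3 cap.py
```

```text
t: 19.5
tcp_pos: [0.5283, -0.2725, 0.4174]
tool_rot: [0.996, -0.087, 0.002, 0.002]
force: [1.0, 0.3, 0.2]
finger_gap: 0.498
[250.4 191.6] 69 [0.6075 0.0104]
[281.8 192.9] 67 [ 0.6029 -0.0741]
[225.4 225.3] 67 [0.5174 0.0776]
[256.5 224. ] 74 [ 0.52   -0.0046]
[283.9 225.5] 74 [ 0.515  -0.0774]
[251.6 255.4] 77 [0.4376 0.0093]
tcp [ 0.5275 -0.272   0.4143] gap 0.498
gold px [291.   6.] area 259 xy [ 0.6023 -0.0857] shift mm [ 74.8 186.3]
gold px [219.  16.] area 465 xy [ 0.5173 -0.0823] shift mm [-10.2 189.6]
gold px [496. 161.] area 1721 xy [ 0.8636 -0.3159] shift mm [336.  -43.9]
gold px [276. 184.] area 141 xy [ 0.5519 -0.297 ] shift mm [ 24.4 -25.1]
gold px [255. 303.] area 2614 xy [ 0.49  -0.485] shift mm [ -37.5 -213. ]
```

View pics/w6.png

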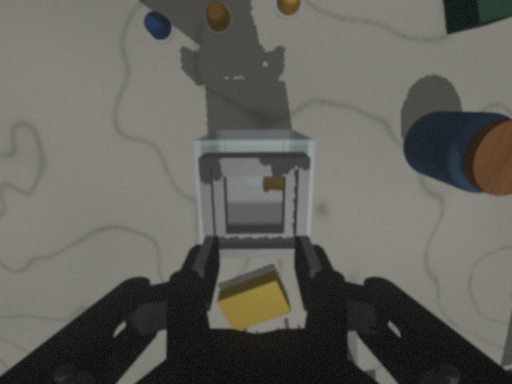

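The capsule is inside the jar at (273,184). The top view shows the other six in place. Next is the one at (515,-78).

```bash
python3 -m jog '[[[-2,20,0,0],[-2,38,-10,0],[-3,45,-20,0],[-3,45,-20,0],[-2,34,-15,0],[0,12,-10,0],[0,0,0,0],[0,0,0,0]]]' 60 35; python3 cap.py
```

```text
t: 20.65
tcp_pos: [0.5164, -0.0791, 0.3401]
tool_rot: [0.996, -0.087, 0.001, 0.0]
force: [0.7, 0.1, 0.5]
finger_gap: 0.6
tcp [ 0.5164 -0.0794  0.3403] gap 0.597
gold px [230.  28.] area 715 xy [0.5193 0.0744] shift mm [  2.9 153.8]
gold px [331.  84.] area 609 xy [0.6084 0.0081] shift mm [92.  87.5]
gold px [248. 114.] area 486 xy [ 0.5227 -0.0062] shift mm [ 6.3 73.2]
gold px [168. 115.] area 585 xy [0.4412 0.0075] shift mm [-75.2  86.9]
gold px [335. 167.] area 482 xy [ 0.6043 -0.0759] shift mm [87.9  3.4]
gold px [256. 183.] area 425 xy [ 0.5173 -0.0793] shift mm [0.9 0. ]
```

```bash
python3 -m jog '[[[0,0,-20,0],[0,0,-35,0],[0,0,-40,0],[0,0,-35,0],[0,0,-20,0],[0,0,-8,0],[0,0,-5,0],[0,0,0,0]]]'
python3 -m jog '[[[0,0,0,0],[0,0,0,0],[0,0,0,0],[0,0,0,0],[0,0,5,0],[0,0,15,0],[0,0,30,0],[0,0,40,0]]]' 0 35
python3 -m jog '[[[0,0,45,0],[0,0,45,0],[2,-20,35,0],[3,-38,8,0],[3,-45,0,0],[3,-45,0,0],[0,-32,0,0],[0,-13,0,0]]]'
python3 -m jog '[[[0,0,0,0],[0,0,-10,0],[0,0,-20,0],[0,0,-10,0],[0,0,-5,0],[0,0,0,0],[0,0,0,0],[0,0,0,0]]]'; python3 cap.py
```

```text
t: 21.7
tcp_pos: [0.5162, -0.0786, 0.1772]
tool_rot: [0.996, -0.087, 0.001, 0.0]
force: [-0.7, 0.1, -0.1]
finger_gap: 0.597
t: 22.7
tcp_pos: [0.5155, -0.078, 0.2677]
tool_rot: [0.996, -0.087, -0.001, -0.0]
force: [0.4, -0.2, 0.2]
finger_gap: 0.314
t: 23.7
tcp_pos: [0.5264, -0.2726, 0.4003]
tool_rot: [0.996, -0.088, 0.0, 0.0]
force: [-0.7, 0.6, -0.8]
finger_gap: 0.312
t: 24.7
tcp_pos: [0.527, -0.2713, 0.3553]
tool_rot: [0.996, -0.087, 0.0, 0.0]
force: [-0.7, -0.2, 1.1]
finger_gap: 0.31
tcp [ 0.5269 -0.2713  0.3552] gap 0.315
gold px [257. 258.] area 2616 xy [ 0.5113 -0.3707] shift mm [-15.6 -99.4]
gold px [257. 322.] area 1315 xy [ 0.4952 -0.4683] shift mm [ -31.7 -197. ]
```

```bash
python3 -m jog '[[[0,0,-1,0],[0,0,0,0],[0,0,0,0],[0,0,0,0],[0,0,15,0],[0,0,25,0],[0,0,20,0],[0,0,0,0]]]' 50 35
python3 -m jog '[[[0,20,0,0],[-1,40,0,0],[-1,50,-10,0],[-1,52,-20,0],[-1,50,-20,0],[-1,36,-15,0],[-1,18,-10,0],[0,0,0,0]]]' 60 35; python3 cap.py
```

```text
t: 25.75
tcp_pos: [0.5273, -0.2715, 0.4164]
tool_rot: [0.996, -0.087, 0.002, 0.002]
force: [-0.2, 0.4, -0.3]
finger_gap: 0.493
t: 26.75
tcp_pos: [0.5201, -0.0039, 0.3377]
tool_rot: [0.996, -0.085, -0.001, -0.0]
force: [0.6, -0.7, -0.5]
finger_gap: 0.596
tcp [ 0.5208 -0.005   0.3384] gap 0.592
gold px [243. 108.] area 504 xy [0.5201 0.0759] shift mm [-0.7 80.9]
gold px [147. 156.] area 550 xy [0.4111 0.0459] shift mm [-109.7   50.9]
gold px [337. 158.] area 507 xy [0.6088 0.0095] shift mm [88.  14.5]
gold px [259. 185.] area 423 xy [ 0.5225 -0.0056] shift mm [ 1.7 -0.6]
gold px [339. 231.] area 457 xy [ 0.6046 -0.0752] shift mm [ 83.9 -70.1]
```

The capsule that was at (438,9) has been knocked to (411,46). Continuing with this one.

```bash
python3 -m jog '[[[1,0,-20,0],[0,0,-35,0],[0,0,-40,0],[0,0,-35,0],[0,0,-19,0],[0,0,-8,0],[0,0,-5,0],[0,0,0,0]]]'
python3 -m jog '[[[0,0,0,0],[0,0,0,0],[0,0,0,0],[0,0,0,0],[0,0,5,0],[0,0,15,0],[0,0,30,0],[0,0,40,0]]]' 0 35
python3 -m jog '[[[0,0,45,0],[0,-15,45,0],[1,-35,35,0],[1,-45,8,0],[1,-50,0,0],[1,-50,0,0],[1,-45,0,0],[1,-26,0,0]]]'
python3 -m jog '[[[0,0,0,0],[0,0,-10,0],[0,0,-20,0],[0,0,-10,0],[0,0,-5,0],[0,0,0,0],[0,0,0,0],[0,0,0,0]]]'; python3 cap.py
```

```text
t: 27.8
tcp_pos: [0.5222, -0.0056, 0.1772]
tool_rot: [0.996, -0.087, 0.001, 0.0]
force: [-0.4, 0.0, -0.2]
finger_gap: 0.6
t: 28.8
tcp_pos: [0.5214, -0.0051, 0.2677]
tool_rot: [0.996, -0.087, -0.001, -0.0]
force: [0.4, -1.2, 0.0]
finger_gap: 0.307
t: 29.8
tcp_pos: [0.5274, -0.273, 0.4004]
tool_rot: [0.996, -0.088, 0.0, 0.0]
force: [0.4, 0.6, -0.3]
finger_gap: 0.316
t: 30.8
tcp_pos: [0.5279, -0.2713, 0.3553]
tool_rot: [0.996, -0.087, 0.0, 0.0]
force: [-0.1, 0.5, -0.6]
finger_gap: 0.309
tcp [ 0.5279 -0.2713  0.3552] gap 0.31
gold px [280. 209.] area 282 xy [ 0.5507 -0.3114] shift mm [ 22.8 -40.1]
gold px [256. 257.] area 2625 xy [ 0.5126 -0.3689] shift mm [-15.3 -97.6]
gold px [257. 322.] area 1295 xy [ 0.4955 -0.4684] shift mm [ -32.4 -197.1]
```

```bash
python3 -m jog '[[[-3,0,-1,0],[0,0,0,0],[0,0,0,0],[0,0,0,0],[0,0,15,0],[0,0,25,0],[0,0,20,0],[0,0,0,0]]]' 50 35
python3 - <<'E'
from h import *
im=manip.snapshot("wrist")[130:260,180:330];s=manip.snapshot("side")[80:210,270:400]
cv2.imwrite("pics/w7.png",np.hstack([cv2.resize(im,(460,400)),cv2.resize(s,(340,400))])[:,:,::-1])
E
python3 -m jog '[[[6,15,0,0],[10,30,0,0],[14,36,-10,0],[14,36,-20,0],[14,36,-20,0],[12,28,-15,0],[9,15,-10,0],[0,0,0,0]]]' 60 35; python3 cap.py
```

```text
t: 31.85
tcp_pos: [0.5253, -0.2715, 0.4164]
tool_rot: [0.996, -0.087, 0.002, 0.002]
force: [-1.0, -0.9, -0.0]
finger_gap: 0.503
t: 32.95
tcp_pos: [0.604, -0.0739, 0.3375]
tool_rot: [0.996, -0.086, -0.001, -0.0]
force: [-0.3, -1.1, -0.2]
finger_gap: 0.598
tcp [ 0.6039 -0.0749  0.3383] gap 0.598
gold px [146.  52.] area 754 xy [0.5213 0.0744] shift mm [-82.6 149.3]
gold px [ 54. 106.] area 715 xy [0.4122 0.0444] shift mm [-191.7  119.4]
gold px [248. 104.] area 492 xy [0.6102 0.0082] shift mm [ 6.3 83.1]
gold px [258. 186.] area 419 xy [ 0.6054 -0.0762] shift mm [ 1.5 -1.3]
```

View pics/w7.png

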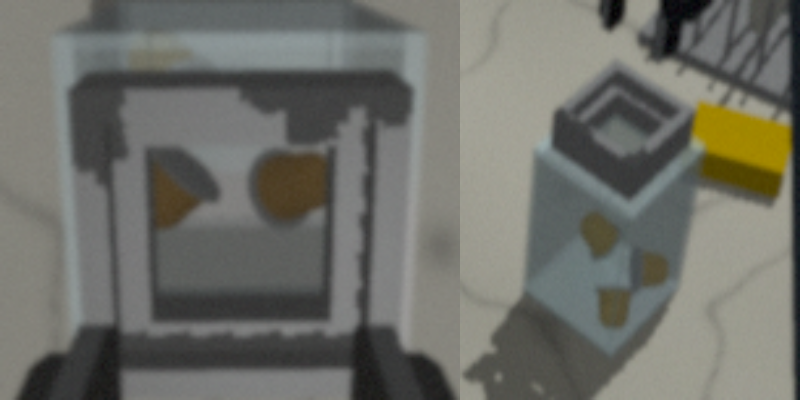

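Three capsules are lying spread out on the jar floor. Continuing with the fourth.

```bash
python3 -m jog '[[[1,-1,-20,0],[0,0,-35,0],[0,0,-40,0],[0,0,-35,0],[0,0,-19,0],[0,0,-8,0],[0,0,-4,0],[0,0,0,0]]]'
python3 -m jog '[[[0,0,0,0],[0,0,0,0],[0,0,0,0],[0,0,0,0],[0,0,5,0],[0,0,15,0],[0,0,30,0],[0,0,40,0]]]' 0 35
python3 -m jog '[[[0,0,45,0],[0,0,45,0],[-8,-20,35,0],[-14,-38,8,0],[-17,-45,0,0],[-17,-45,0,0],[-14,-34,0,0],[-7,-14,0,0]]]'
python3 -m jog '[[[0,0,0,0],[0,0,-10,0],[0,0,-20,0],[0,0,-10,0],[0,0,-5,0],[0,0,0,0],[0,0,0,0],[0,0,0,0]]]'; python3 cap.py
```

```text
t: 34.0
tcp_pos: [0.6052, -0.0763, 0.1786]
tool_rot: [0.996, -0.087, 0.001, 0.0]
force: [0.6, -0.2, 0.8]
finger_gap: 0.601
t: 35.0
tcp_pos: [0.6044, -0.0761, 0.2684]
tool_rot: [0.996, -0.087, -0.001, -0.0]
force: [0.1, -0.1, -0.4]
finger_gap: 0.306
t: 36.0
tcp_pos: [0.5269, -0.2738, 0.4014]
tool_rot: [0.996, -0.088, 0.0, 0.0]
force: [0.1, 0.1, -0.3]
finger_gap: 0.303
t: 37.0
tcp_pos: [0.5279, -0.2723, 0.3563]
tool_rot: [0.996, -0.087, 0.0, 0.0]
force: [-0.1, -0.2, 0.2]
finger_gap: 0.307
tcp [ 0.5279 -0.2723  0.3562] gap 0.304
gold px [278. 208.] area 339 xy [ 0.5487 -0.3104] shift mm [ 20.8 -38.2]
gold px [228. 211.] area 241 xy [ 0.4896 -0.3042] shift mm [-38.3 -32. ]
gold px [257. 255.] area 2587 xy [ 0.513  -0.3685] shift mm [-14.8 -96.2]
gold px [257. 321.] area 1419 xy [ 0.4959 -0.4688] shift mm [ -32.  -196.6]
```

```bash
python3 -m jog '[[[0,-3,-1,0],[0,0,0,0],[0,0,0,0],[0,0,0,0],[0,0,15,0],[0,0,25,0],[0,0,20,0],[0,0,0,0]]]' 50 35
python3 -m jog '[[[5,20,0,0],[12,40,0,0],[14,50,-10,0],[14,55,-20,0],[14,55,-20,0],[14,42,-15,0],[8,22,-10,0],[0,0,0,0]]]' 60 35; python3 cap.py pics/w8.png
```

```text
t: 38.05
tcp_pos: [0.5283, -0.2754, 0.4174]
tool_rot: [0.996, -0.087, 0.002, 0.002]
force: [0.3, -0.1, 0.3]
finger_gap: 0.498
t: 39.05
tcp_pos: [0.608, 0.0119, 0.3377]
tool_rot: [0.996, -0.085, -0.002, -0.0]
force: [-0.9, -1.2, 0.3]
finger_gap: 0.601
tcp [0.6081 0.0104 0.3385] gap 0.603
gold px [164. 138.] area 563 xy [0.5211 0.0761] shift mm [-87.   65.7]
gold px [ 78. 184.] area 565 xy [0.4119 0.0457] shift mm [-196.2   35.3]
gold px [259. 186.] area 433 xy [0.6102 0.0094] shift mm [ 2.1 -1. ]
```

View pics/w8.png

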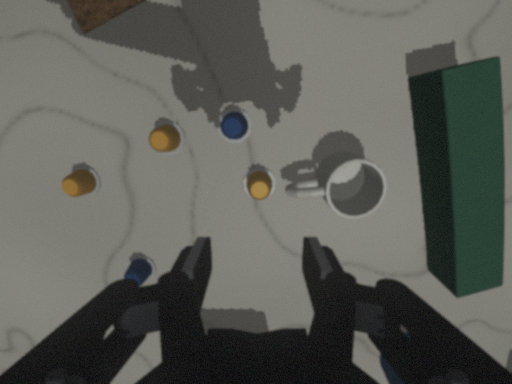

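The cup's handle tip at (287,188) is too close for a finger along x, so I turn the jaws 90° to lie along y. That is still aligned with the jar.

```bash
python3 -m jog '[[[2,-1,0,-10],[0,0,0,-10],[0,0,0,-10],[0,0,0,-10],[0,0,0,-10],[0,0,0,-10],[0,0,0,-10],[0,0,0,-10]]]'
python3 -m jog '[[[0,0,0,-10],[0,0,-10,0],[0,0,-10,0],[0,0,0,0],[0,0,0,0],[0,0,0,0],[0,0,0,0],[0,0,0,0]]]' 58; python3 cap.py pics/w9.png
```

```text
t: 40.1
tcp_pos: [0.6104, 0.0066, 0.3401]
tool_rot: [-0.705, 0.709, -0.0, -0.0]
force: [0.3, -0.5, 0.4]
finger_gap: 0.602
t: 41.1
tcp_pos: [0.6109, 0.0079, 0.3199]
tool_rot: [-0.643, 0.766, -0.0, 0.0]
force: [0.4, 1.2, 0.0]
finger_gap: 0.579
tcp [0.6108 0.0079 0.3199] gap 0.582
gold px [256. 189.] area 534 xy [0.6115 0.0076] shift mm [ 0.7 -0.3]
gold px [216. 275.] area 286 xy [0.5204 0.0697] shift mm [-90.4  61.8]
```

View pics/w9.png

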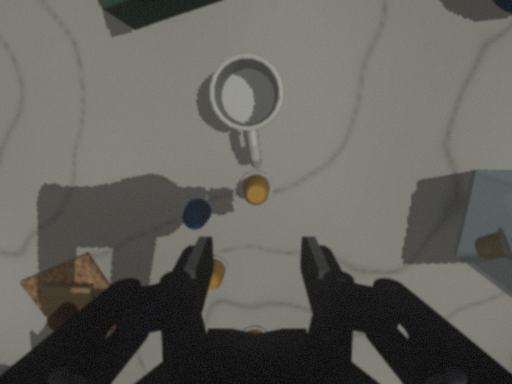

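```bash
python3 -m jog '[[[0,0,-15,0],[0,0,-30,0],[0,0,-35,0],[0,0,-30,0],[0,0,-19,0],[0,0,-8,0],[0,0,-5,0],[0,0,0,0]]]'
python3 -m jog '[[[0,0,0,0],[0,0,0,0],[0,0,0,0],[0,0,0,0],[0,0,5,0],[0,0,15,0],[0,0,30,0],[0,0,40,0]]]' 0 35
python3 -m jog '[[[0,0,45,0],[-3,-10,45,0],[-11,-35,35,0],[-14,-48,8,0],[-15,-52,0,0],[-15,-53,0,0],[-15,-50,0,0],[-10,-32,0,0]]]'
python3 -m jog '[[[0,0,0,0],[0,0,-10,0],[0,0,-20,0],[0,0,-10,0],[0,0,-5,0],[0,0,0,0],[0,0,0,0],[0,0,0,0]]]'; python3 cap.py pics/w10.png
```

```text
t: 42.15
tcp_pos: [0.6111, 0.0078, 0.1782]
tool_rot: [-0.643, 0.766, -0.0, 0.0]
force: [-0.3, -0.5, 0.6]
finger_gap: 0.582
t: 43.15
tcp_pos: [0.6104, 0.0079, 0.2684]
tool_rot: [-0.643, 0.766, 0.001, -0.001]
force: [0.7, -0.3, 0.4]
finger_gap: 0.305
t: 44.15
tcp_pos: [0.5267, -0.2744, 0.4016]
tool_rot: [-0.642, 0.766, -0.001, -0.0]
force: [0.5, 1.0, -0.7]
finger_gap: 0.303
t: 45.15
tcp_pos: [0.5279, -0.2723, 0.3563]
tool_rot: [-0.643, 0.766, -0.001, 0.0]
force: [0.1, -0.5, -0.7]
finger_gap: 0.309
tcp [ 0.5279 -0.2723  0.3562] gap 0.306
gold px [439. 181.] area 5250 xy [ 0.4924 -0.4861] shift mm [ -35.5 -213.8]
gold px [285. 211.] area 226 xy [ 0.4865 -0.3001] shift mm [-41.4 -27.8]
gold px [  5. 231.] area 199 xy [0.5209 0.0572] shift mm [ -7.  329.5]
gold px [257. 259.] area 2498 xy [ 0.4292 -0.256 ] shift mm [-98.7  16.3]
gold px [ 49. 300.] area 425 xy [0.4119 0.0403] shift mm [-116.   312.6]
```

View pics/w10.png

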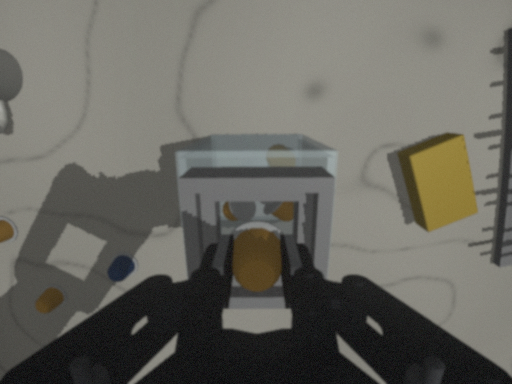

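The capsule is centred over the neck. Releasing, then on to (521,76).

```bash
python3 -m jog '[[[0,0,-1,0],[0,0,0,0],[0,0,0,0],[0,0,0,0],[0,0,15,0],[0,0,25,0],[0,0,20,0],[0,0,0,0]]]' 50 35
python3 -m jog '[[[0,20,0,0],[-1,45,0,0],[-1,60,-10,0],[-1,60,-20,0],[-1,60,-20,0],[-1,55,-15,0],[-1,35,-10,0],[0,13,0,0]]]' 60 35; python3 cap.py
```

```text
t: 46.2
tcp_pos: [0.5283, -0.2725, 0.4174]
tool_rot: [-0.643, 0.766, -0.003, 0.001]
force: [0.2, 0.7, -0.7]
finger_gap: 0.499
t: 47.2
tcp_pos: [0.52, 0.0773, 0.3386]
tool_rot: [-0.645, 0.765, 0.002, -0.002]
force: [0.2, 1.3, 0.4]
finger_gap: 0.6
tcp [0.5206 0.0774 0.3393] gap 0.6
gold px [258. 183.] area 462 xy [0.5209 0.0752] shift mm [ 0.4 -2.1]
gold px [295. 266.] area 349 xy [0.4124 0.0475] shift mm [-108.2  -29.8]
```

```bash
python3 -m jog '[[[0,-1,-20,0],[0,0,-35,0],[0,0,-40,0],[0,0,-35,0],[0,0,-19,0],[0,0,-8,0],[0,0,-5,0],[0,0,0,0]]]'
python3 -m jog '[[[0,0,0,0],[0,0,0,0],[0,0,0,0],[0,0,0,0],[0,0,5,0],[0,0,15,0],[0,0,30,0],[0,0,40,0]]]' 0 35
python3 -m jog '[[[0,0,45,0],[0,-20,45,0],[1,-45,35,0],[1,-55,8,0],[1,-60,0,0],[1,-60,0,0],[1,-60,0,0],[1,-30,0,0]]]'
python3 -m jog '[[[1,-16,0,0],[0,0,-10,0],[0,0,-20,0],[0,0,-10,0],[0,0,-5,0],[0,0,0,0],[0,0,0,0],[0,0,0,0]]]'; python3 cap.py
```

```text
t: 48.25
tcp_pos: [0.5221, 0.0731, 0.1786]
tool_rot: [-0.643, 0.766, -0.0, 0.0]
force: [0.4, 0.6, -0.0]
finger_gap: 0.602
t: 49.25
tcp_pos: [0.5215, 0.0734, 0.2691]
tool_rot: [-0.643, 0.766, 0.001, -0.001]
force: [0.9, 0.9, -0.2]
finger_gap: 0.305
t: 50.25
tcp_pos: [0.5273, -0.2597, 0.4021]
tool_rot: [-0.642, 0.767, -0.001, 0.0]
force: [0.4, 1.2, 1.0]
finger_gap: 0.306
t: 51.25
tcp_pos: [0.529, -0.2727, 0.3568]
tool_rot: [-0.643, 0.766, -0.001, 0.0]
force: [-0.3, 0.1, 0.3]
finger_gap: 0.305
tcp [ 0.5289 -0.2727  0.3567] gap 0.308
gold px [439. 182.] area 5207 xy [ 0.4924 -0.4862] shift mm [ -36.5 -213.4]
gold px [285. 212.] area 200 xy [ 0.4862 -0.3001] shift mm [-42.8 -27.4]
gold px [257. 262.] area 2492 xy [ 0.4265 -0.2558] shift mm [-102.4   16.9]
gold px [ 49. 301.] area 422 xy [0.4118 0.0402] shift mm [-117.1  312.9]
```

```bash
python3 -m jog '[[[-1,0,-1,0],[0,0,0,0],[0,0,0,0],[0,0,0,0],[0,0,15,0],[0,0,25,0],[0,0,20,0],[0,0,0,0]]]' 50 35
python3 -m jog '[[[-5,20,0,0],[-14,45,0,0],[-20,55,-10,0],[-22,55,-20,0],[-22,55,-20,0],[-18,45,-15,0],[-11,30,-10,0],[-4,14,0,0]]]' 60 35; python3 cap.py
python3 - <<'E'
from h import *
s=manip.snapshot("side")[80:210,270:400]
cv2.imwrite("pics/s11.png",cv2.resize(s,(500,500))[:,:,::-1])
E
```

```text
t: 52.3
tcp_pos: [0.5283, -0.2729, 0.4179]
tool_rot: [-0.643, 0.766, -0.003, 0.001]
force: [0.2, -0.7, -0.1]
finger_gap: 0.501
t: 53.3
tcp_pos: [0.4094, 0.0485, 0.3392]
tool_rot: [-0.644, 0.765, 0.002, -0.002]
force: [1.1, -0.1, 0.4]
finger_gap: 0.601
tcp [0.4098 0.0488 0.3397] gap 0.6
gold px [259. 182.] area 456 xy [0.4105 0.0449] shift mm [ 0.7 -3.8]
```

View pics/s11.png

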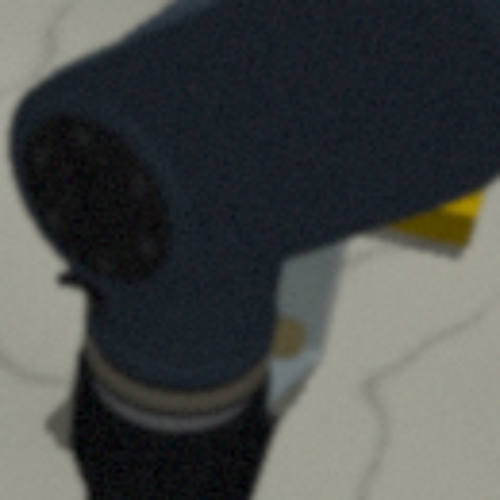

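The arm hides the jar in that view. The pose is still settling onto the capsule, so I grasp without a correction.

```bash
python3 -m jog '[[[0,0,-20,0],[0,0,-35,0],[0,0,-40,0],[0,0,-35,0],[0,0,-19,0],[0,0,-8,0],[0,0,-5,0],[0,0,0,0]]]'
python3 -m jog '[[[0,0,0,0],[0,0,0,0],[0,0,0,0],[0,0,0,0],[0,0,5,0],[0,0,15,0],[0,0,30,0],[0,0,40,0]]]' 0 35
python3 -m jog '[[[0,0,45,0],[4,-14,45,0],[14,-35,35,0],[20,-55,8,0],[22,-55,0,0],[22,-55,0,0],[18,-50,0,0],[11,-35,0,0]]]'
python3 -m jog '[[[5,-20,0,0],[0,0,-10,0],[0,0,-20,0],[0,0,-10,0],[0,0,-5,0],[0,0,0,0],[0,0,0,0],[0,0,0,0]]]'; python3 cap.py pics/w12.png
```

```text
t: 54.4
tcp_pos: [0.4122, 0.0461, 0.1785]
tool_rot: [-0.643, 0.766, -0.0, 0.0]
force: [-0.1, 0.7, -0.5]
finger_gap: 0.599
t: 55.4
tcp_pos: [0.4115, 0.0464, 0.2689]
tool_rot: [-0.643, 0.766, 0.001, -0.001]
force: [1.3, 0.0, -0.4]
finger_gap: 0.314
t: 56.4
tcp_pos: [0.5231, -0.2548, 0.4013]
tool_rot: [-0.643, 0.766, -0.0, 0.0]
force: [0.3, 0.0, -0.3]
finger_gap: 0.309
t: 57.4
tcp_pos: [0.528, -0.2727, 0.3568]
tool_rot: [-0.643, 0.766, -0.001, 0.0]
force: [0.1, -0.2, -0.4]
finger_gap: 0.304
tcp [ 0.528  -0.2727  0.3567] gap 0.311
gold px [439. 181.] area 5217 xy [ 0.4924 -0.4862] shift mm [ -35.5 -213.4]
gold px [285. 211.] area 199 xy [ 0.4863 -0.3004] shift mm [-41.7 -27.7]
gold px [257. 262.] area 2486 xy [ 0.4257 -0.2559] shift mm [-102.3   16.8]
```

View pics/w12.png

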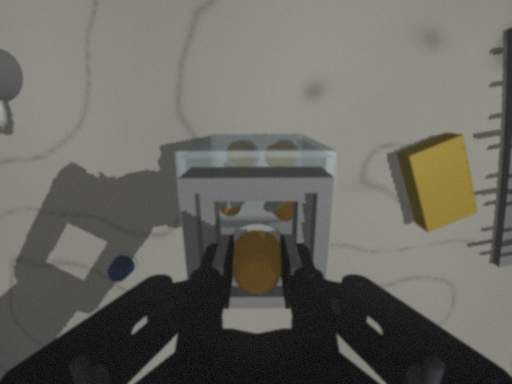

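The seventh capsule is over the neck. Releasing, then a numeric check that nothing large (stuck high) remains in the neck, then back to the lid with the jaws turned +90°.

```bash
python3 -m jog '[[[0,0,-1,0],[0,0,0,0],[0,0,0,0],[0,0,0,0],[0,0,15,0],[0,0,25,0],[0,0,20,0],[0,0,0,0]]]' 50 35; python3 cap.py pics/w13.png
python3 -m jog '[[[-2,15,0,5],[-4,35,0,10],[-4,45,0,10],[-4,50,0,10],[-4,50,0,10],[-3,50,0,10],[-3,50,0,10],[-2,50,0,10]]]' 60
python3 -m jog '[[[-2,50,-5,10],[0,50,-10,5],[0,45,-15,0],[0,30,-15,0],[0,14,-10,0],[0,0,0,0],[0,0,0,0],[0,0,0,0]]]'
python3 - <<'E'
from h import *
T,S,c=[manip.camera_info(n) for n in("top","side","wrist")];p=manip.sense()['tcp_pos'];w=manip.snapshot("wrist");t=manip.snapshot("top");s=manip.snapshot("side")
cv2.imwrite("pics/w14.png",w[:,:,::-1]);cv2.imwrite("pics/s14.png",s[:,:,::-1]);cv2.imwrite("pics/t14.png",t[:,:,::-1]);print(p)
print("expected knob px",proj(c,(.4999,.2618,.044)))
k=cv2.inRange(cv2.cvtColor(w,cv2.COLOR_RGB2HSV),(0,80,25),(14,255,100))
n,l,st,ce=cv2.connectedComponentsWithStats(k)
for i in range(1,n):
    if st[i,4]>60: print("knob?",st[i],ce[i].round(1),onz(c,ce[i],.04).round(4))
for u,q in blobs(t,*GOLD,15,300): print("top gold",u.round(),q[4])
E
```

```text
t: 58.45
tcp_pos: [0.5284, -0.2729, 0.4179]
tool_rot: [-0.643, 0.766, -0.003, 0.001]
force: [-0.6, 0.5, 0.5]
finger_gap: 0.505
tcp [ 0.5279 -0.2727  0.4164] gap 0.504
gold px [411. 172.] area 3612 xy [ 0.4916 -0.4869] shift mm [ -36.3 -214.2]
gold px [278. 198.] area 97 xy [ 0.4872 -0.298 ] shift mm [-40.7 -25.3]
gold px [252. 201.] area 207 xy [ 0.4882 -0.262 ] shift mm [-39.7  10.7]
t: 59.5
tcp_pos: [0.5012, 0.0739, 0.4144]
tool_rot: [0.977, -0.213, -0.001, 0.0]
force: [0.8, -0.1, -0.6]
finger_gap: 0.603
t: 60.5
tcp_pos: [0.5003, 0.2603, 0.3608]
tool_rot: [0.996, -0.087, 0.0, -0.0]
force: [-1.7, 0.4, -0.3]
finger_gap: 0.601
[0.50025894 0.26030296 0.36082816]
expected knob px [254.44878331 183.46549396]
knob? [246 168  21  27 358] [255.9 182.4] [0.5015 0.2617 0.04  ]
top gold [368. 213.] 138
top gold [345. 216.] 25
top gold [ 87. 248.] 86
```

The knob is where I left it (255.9,182.4 against an expected 254.4,183.5). Nothing is on the table and nothing is stuck in the neck. Picking up the lid.

```bash
python3 -m jog '[[[0,1,-20,0],[0,0,-35,0],[0,0,-40,0],[0,0,-35,0],[0,0,-20,0],[0,0,-10,0],[0,0,-7,0],[0,0,-1,0]]]'
python3 -m jog '[[[0,0,0,0],[0,0,0,0],[0,0,0,0],[0,0,0,0],[0,0,0,0],[0,0,0,0],[0,0,0,0],[0,0,0,0]]]' 0 40
python3 -m jog '[[[0,0,3,0],[0,0,7,0],[0,0,15,0],[0,0,25,0],[0,0,35,0],[0,0,40,0],[0,0,45,0],[0,0,40,0]]]' 0 60
```

```text
t: 61.65
tcp_pos: [0.5001, 0.2624, 0.1925]
tool_rot: [0.996, -0.087, 0.0, -0.0]
force: [-0.1, 0.5, 0.3]
finger_gap: 0.6
t: 62.65
tcp_pos: [0.5002, 0.2625, 0.1931]
tool_rot: [0.996, -0.087, 0.001, -0.0]
force: [0.1, -0.5, 5.7]
finger_gap: 0.265
t: 63.65
tcp_pos: [0.4994, 0.2623, 0.4048]
tool_rot: [0.996, -0.087, 0.001, -0.0]
force: [0.2, 1.0, 0.0]
finger_gap: 0.257
```

```bash
python3 -m jog '[[[1,-15,3,0],[3,-35,0,0],[4,-50,0,0],[4,-50,0,0],[4,-50,0,0],[4,-50,0,0],[3,-50,0,0],[2,-50,0,0]]]'
python3 -m jog '[[[1,-50,0,0],[1,-50,0,0],[1,-40,0,0],[0,-25,0,0],[0,-14,0,0],[0,-5,0,0],[0,0,0,0],[0,0,0,0]]]'
python3 -m jog '[[[0,0,-10,0],[0,0,-15,0],[0,0,0,0],[0,0,0,0],[0,0,0,0],[0,0,0,0],[0,0,0,0],[0,0,0,0]]]'
python3 - <<'E'
from h import *
c=manip.camera_info("wrist");w=manip.snapshot("wrist");s=manip.sense();print(s['tcp_pos'],s['tool_rot'],s['finger_gap']);cv2.imwrite("pics/w15.png",w[:,:,::-1])
# lid edges at rows just below plate top
h=cv2.cvtColor(w,cv2.COLOR_RGB2HSV);m=cv2.inRange(h,(8,70,60),(25,190,255));m[:120]=0;m[:,:190]=0;m[:,330:]=0
n,l,st,ce=cv2.connectedComponentsWithStats(cv2.morphologyEx(m,cv2.MORPH_OPEN,np.ones((3,3))))
for i in range(1,n):
    if st[i,4]>300:
        q=cv2.approxPolyDP(cv2.convexHull(cv2.findNonZero((l==i).astype(np.uint8))),6,True)[:,0]
        z=.182+s['tcp_pos'][2]-.3559
        print(st[i].tolist(),z,[(u.tolist(),onz(c,u.astype(float),z)[:2].round(4).tolist()) for u in q])
E
```

```text
t: 64.65
tcp_pos: [0.5239, -0.0896, 0.4044]
tool_rot: [0.996, -0.087, -0.001, -0.0]
force: [0.9, 0.5, -0.5]
finger_gap: 0.259
t: 65.65
tcp_pos: [0.5279, -0.2704, 0.4052]
tool_rot: [0.996, -0.086, -0.0, -0.0]
force: [0.5, -0.2, -0.1]
finger_gap: 0.257
t: 66.65
tcp_pos: [0.5278, -0.2717, 0.3803]
tool_rot: [0.996, -0.087, 0.0, 0.0]
force: [-0.0, -0.0, -1.2]
finger_gap: 0.26
[ 0.52785335 -0.27163925  0.38029412] [ 9.96238531e-01 -8.66532460e-02  5.76216455e-05  2.92609637e-05] 0.2579106366459248
[200, 190, 113, 71, 5117] 0.20639411657962559 [([312, 196], [0.564, -0.2465]), ([309, 260], [0.5579, -0.2852]), ([204, 260], [0.4974, -0.2746]), ([201, 195], [0.5049, -0.2357])]
[226, 256, 62, 78, 3455] 0.20639411657962559 [([286, 328], [0.5378, -0.3323]), ([226, 327], [0.4999, -0.3248]), ([239, 260], [0.5176, -0.2781]), ([264, 256], [0.5324, -0.278]), ([275, 270], [0.5373, -0.2883])]
```

The lid edge in the image lies about 1 mm from its original seat position. Lowering slowly into the recess.

```bash
python3 -m jog '[[[0,0,-4,0],[0,0,-3,0],[0,0,-2,0],[0,0,-2,0],[0,0,-2,0],[0,0,-1,0],[0,0,0,0],[0,0,0,0]]]'
python3 -m jog '[[[0,0,-1,0],[0,0,-1,0],[0,0,0,0],[0,0,0,0],[0,0,0,0],[0,0,0,0],[0,0,0,0],[0,0,0,0]]]'
```

```text
t: 67.7
tcp_pos: [0.5279, -0.2717, 0.3663]
tool_rot: [0.996, -0.087, 0.0, 0.0]
force: [-0.2, 0.3, -1.3]
finger_gap: 0.261
t: 68.7
tcp_pos: [0.5279, -0.2717, 0.3642]
tool_rot: [0.996, -0.087, 0.0, 0.0]
force: [-0.1, 0.0, -0.3]
finger_gap: 0.256
```

No contact yet and it's already below the rim, so it's going in.

```bash
python3 -m jog '[[[0,0,-1,0],[0,0,-1,0],[0,0,-1,0],[0,0,-1,0],[0,0,0,0],[0,0,0,0],[0,0,0,0],[0,0,0,0]]]'
python3 -m jog '[[[0,0,-1,0],[0,0,-1,0],[0,0,-1,0],[0,0,0,0],[0,0,0,0],[0,0,0,0],[0,0,0,0],[0,0,0,0]]]'
```

```text
t: 69.7
tcp_pos: [0.5279, -0.2716, 0.3602]
tool_rot: [0.996, -0.087, 0.0, 0.0]
force: [-0.4, 0.3, -0.7]
finger_gap: 0.258
t: 70.7
tcp_pos: [0.5279, -0.2717, 0.3572]
tool_rot: [0.996, -0.087, -0.0, 0.0]
force: [-0.9, -0.7, -0.4]
finger_gap: 0.256
```

```bash
python3 -m jog '[[[0,0,-0.5,0],[0,0,-0.5,0],[0,0,0,0],[0,0,0,0],[0,0,0,0],[0,0,0,0],[0,0,0,0],[0,0,0,0]]]'
python3 -m jog '[[[0,0,-0.5,0],[0,0,-0.5,0],[0,0,0,0],[0,0,0,0],[0,0,0,0],[0,0,0,0],[0,0,0,0],[0,0,0,0]]]'
```

```text
t: 71.7
tcp_pos: [0.5278, -0.2716, 0.3572]
tool_rot: [0.996, -0.087, 0.0, 0.0]
force: [-1.3, 1.0, 5.4]
finger_gap: 0.261
t: 72.7
tcp_pos: [0.5278, -0.2715, 0.3571]
tool_rot: [0.996, -0.087, 0.0, 0.0]
force: [-3.4, 1.5, 10.8]
finger_gap: 0.26
```

Contact is at the expected seat height (357.2 mm). I release, shut the fingers and press on the knob top.

```bash
python3 -m jog '[[[0,0,0,0],[0,0,0,0],[0,0,0,0],[0,0,3,0],[0,0,10,0],[0,0,15,0],[0,0,15,0],[0,0,5,0]]]' 60 40
python3 -m jog '[[[0,0,0,0],[0,0,0,0],[0,0,0,0],[0,0,0,0],[0,0,0,0],[0,0,-5,0],[0,0,-5,0],[0,0,-3,0]]]' 0 40
python3 -m jog '[[[0,0,-2,0],[0,0,-2,0],[0,0,-1,0],[0,0,0,0],[0,0,0,0],[0,0,0,0],[0,0,0,0],[0,0,0,0]]]'
```

```text
t: 73.7
tcp_pos: [0.5281, -0.2718, 0.4053]
tool_rot: [0.996, -0.087, 0.001, 0.001]
force: [0.5, 0.8, 0.8]
finger_gap: 0.601
t: 74.7
tcp_pos: [0.5278, -0.2716, 0.3896]
tool_rot: [0.996, -0.087, -0.0, -0.0]
force: [0.4, -0.1, -0.2]
finger_gap: 0.0
t: 75.7
tcp_pos: [0.5279, -0.2717, 0.3852]
tool_rot: [0.996, -0.087, 0.0, 0.0]
force: [0.3, 1.5, 0.5]
finger_gap: 0.0
```

```bash
python3 -m jog '[[[0,0,-1,0],[0,0,-1,0],[0,0,-1,0],[0,0,-1,0],[0,0,0,0],[0,0,0,0],[0,0,0,0],[0,0,0,0]]]'
python3 -m jog '[[[0,0,-1,0],[0,0,0,0],[0,0,-1,0],[0,0,0,0],[0,0,0,0],[0,0,0,0],[0,0,0,0],[0,0,0,0]]]'
```

```text
t: 76.7
tcp_pos: [0.5279, -0.2716, 0.3815]
tool_rot: [0.996, -0.087, 0.0, 0.0]
force: [-1.3, 0.3, 4.2]
finger_gap: -0.0
t: 77.7
tcp_pos: [0.5278, -0.2715, 0.3814]
tool_rot: [0.996, -0.087, 0.0, 0.0]
force: [-4.5, 2.2, 14.0]
finger_gap: -0.001
```

The knob top measures 208.4 mm (seated is 208). One firmer press, then retreat and take the final picture.

```bash
python3 -m jog '[[[0,0,-1,0],[0,0,0,0],[0,0,-1,0],[0,0,0,0],[0,0,0,0],[0,0,0,0],[0,0,0,0],[0,0,0,0]]]'
python3 -m jog '[[[0,0,5,0],[0,0,10,0],[0,0,20,0],[0,0,25,0],[0,0,25,0],[0,0,0,0],[0,0,0,0],[0,0,0,0]]]'
python3 - <<'E'
from h import *
w=manip.snapshot("wrist");cv2.imwrite("pics/w16.png",w[:,:,::-1])
E
python3 -m jog '[[[-20,-30,10,0],[-45,-40,10,0],[-50,-45,0,0],[-50,-45,0,0],[-50,-45,0,0],[-40,-40,0,0],[-20,-25,0,0],[0,0,0,0]]]'
python3 - <<'E'
from h import *
w=cv2.imread("pics/w16.png");t=manip.snapshot("top")[:,:,::-1];s=manip.snapshot("side")[:,:,::-1]
a=cv2.resize(w[110:270,170:350],(400,300));b=cv2.resize(s[85:205,270:400],(400,300))
c=cv2.resize(t[135:285,190:410],(400,300));d=cv2.resize(s,(400,300))
cv2.imwrite("pics/fin.png",np.vstack([np.hstack([a,b]),np.hstack([c,d])]));print(manip.sense()['t'])
E
```

```text
t: 78.7
tcp_pos: [0.5277, -0.2714, 0.3814]
tool_rot: [0.996, -0.086, 0.001, 0.001]
force: [-6.3, 4.6, 23.3]
finger_gap: 0.004
t: 79.7
tcp_pos: [0.5276, -0.2715, 0.4606]
tool_rot: [0.996, -0.087, -0.001, -0.001]
force: [-0.5, -0.6, -0.6]
finger_gap: -0.003
t: 80.75
tcp_pos: [0.2616, -0.5339, 0.4811]
tool_rot: [0.996, -0.089, -0.0, -0.0]
force: [0.3, -0.5, 0.4]
finger_gap: 0.005
80.85
```

View pics/fin.png

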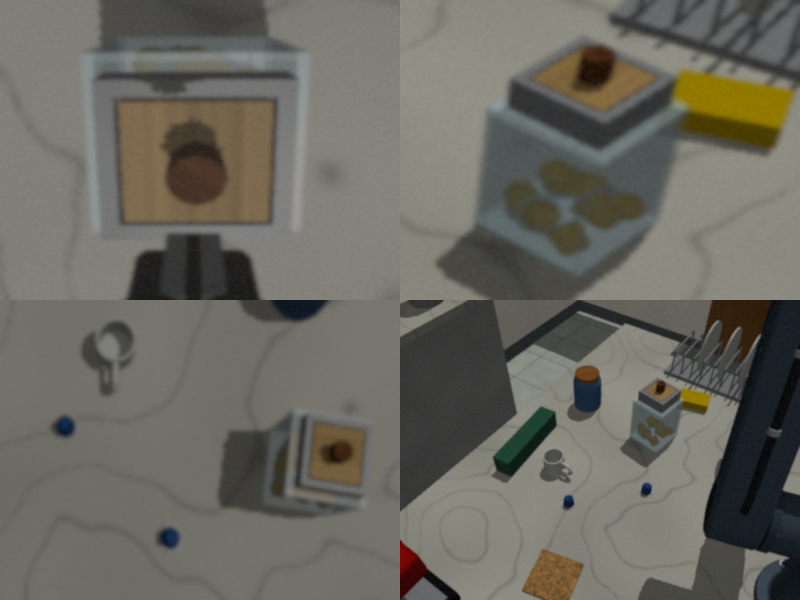

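The lid sits flush in its recess and the golds are all in the jar. The table holds only the blues and the cup, unmoved. Handing in.

```bash
python3 -c "
from station import manip
print(manip.sign_off(), manip.sense()['t'])"
```

```text
the job is handed in; nothing more can be done
the job is handed in; nothing more can be done
```

The jar is refilled. I set the lid on the cork coaster, dropped all 7 gold capsules through the neck, then put the lid back and pressed it home with about 23 N. The job was handed in at about 81 s of the 210 s allowed.

- **Knocked capsule:** one gold capsule was knocked about 45 mm aside during the run. I found it again with the wrist camera and put it in. No grip slipped.
- **Lid:** it met its seat at the expected height, and the knob top measured 208.4 mm against 208 mm nominal. The final picture shows it flush.
- **Table:** the last top and side views show no gold capsules left out. I saw no change in where the blue capsules and cup stand, but did not measure it.
- **Less certain:**
  - Through the glass some capsules overlap in the picture, so the count of 7 inside rests on seven releases over the neck and none left outside.
  - While pressing the lid there was a side force of up to about 8 N. I put that down to the lid touching one wall of the recess.

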